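Tip the grinding balls into the wash cassette and unlatch it

TASK

Tip the three steel grinding balls out of the white cup into the blue cassette, which is latched in its dock, and stand the empty cup upright on the worktop again, letting go of it. Then pinch the cassette's two orange side catches together, lift it, level and with the balls in it, about 10 cm straight up out of the dock, and finish while holding it there by the pinched catches. Leave the bottles and the white canister where they stand.

Things in the scene. Friction and masses are not known exactly. Their poses are not given: they have to be found in the camera images.
- cup: loose white cup, 0.1 kg, 38 mm high, 59 mm across the rim, wall 3 mm, floor 4 mm; inside it flares 15 degrees (radius 16 to 26 mm), so balls roll out when tipped past about 75 degrees. Two upright grey grip plates, outer faces at y = +-32 mm, 30 wide (x), 2 to 38 mm above the foot: grip here, closing along y (roughly toward the robot). Origin: centre of underside, z up; same after a half turn
- ball_0_center (a point): centre of a loose steel ball, 14 mm diameter, 11 g; starts on the floor of the cup
- ball_1_center (a point): centre of a second ball, the same
- ball_2_center (a point): centre of a third ball, the same
- cassette: loose blue open-topped tray, 0.18 kg with catches, outside 100 (x) x 48 (y) x 56 mm (z), walls and floor 3 mm. Origin: centre of its underside; x along its length (lies roughly left-right, so the catches face the robot and away from it), z up. Seated in the dock its origin is 8 mm above the worktop and it is locked: it cannot be lifted until both catches are pressed in
- catch_left_pad (a point): centre of the outer face of the orange press pad on the cassette's +y side, 41 mm above its underside and 32 mm from its mid-plane at rest; the pad is 30 mm wide (x) and 26 mm high and stands on the outside of the wall, above the dock. Moves with the catch
- catch_right_pad (a point): the same on the -y side; the two pads are 64 mm apart at rest and 52 mm when both are fully pressed
- catch_left (a joint): travel of the +y catch in m: 0 sprung out (latched), 0.006 fully pressed in toward the cassette's mid-plane; springs back (5 N at rest, 8 N pressed). The hook clears the dock from about 0.003 on; keep both over 0.004
- catch_right (a joint): the same for the -y catch
- dock: grey base plate fixed to the worktop, 128 (x) x 100 (y) x 8 mm, with low guides and two steel keeper lips under which the catches hook; nothing on it is higher than 25 mm. Origin: centre of its underside; same yaw as the seated cassette, which comes straight up out of it (free of the guides after 20 mm)
- bottle_amber: bystander: loose brown bottle with a black cap, 46 mm wide, 97 mm high; origin at its foot
- stain_bottle: bystander: loose white bottle with a blue cap, 42 mm wide, 87 mm high; origin at its foot
- white_can: bystander: loose white canister, 36 mm wide, 57 mm high; origin at its foot
- cup_rim (a point): centre of the cup's mouth, 38 mm above its underside on its axis

How it is judged:
By the outcome, as a careful person would: the job done as asked, in the order asked, and still so for the second after the job is handed in, while the arm keeps its last pose, push and grip.
It also fails if it takes over 58 s, if anything falls off the work surface, if the arm or the gripper's body presses on something with over 40 N, if the wrist force passes 120 N, or if a joint passes its speed limit or range.

ROBOT

A 6-joint arm with a two-finger parallel gripper is mounted at the origin on a cart in front of the work surface, level with it; the furniture and walls round the work are solid. World frame = base frame: x ahead of the robot, y to its left, z up, the work surface at z = 0. Lengths are in m, angles in rad, forces in N, time in s.
With the tool pointing down it reaches from about 0.275 to 0.85 m from the base axis. Payload 19 kg.
Tool frame: the origin (TCP) lies on the front face of the gripper's body, between the roots of the fingers; the fingertips stand 73 mm ahead of it and the grasp point (between the pads) lies 54 mm ahead of it; z points along the fingers, y is the line along which they close (so a half turn about z gives the same grasp; the last joint's range is limited). The gripper opens to 85 mm and grips with 20 to 120 N. Pads are 22 mm wide; open, the fingers measure 114 mm over their backs; the gripper's body (76 mm by 85 mm) begins 54 mm behind the grasp point. The pads swing forward as they close: fully open they stand 13 mm farther back than shut.
Start: joints at [-1.446, 0.15, 1.437, -0, 1.554, -0.134], TCP at [0.147, -0.556, 0.304] pointing down, gripper open.
Joint ranges: [-2.8, 2.8], [-0.68, 2.1], [0.12, 2.68], [-1.39, 4.53], [0.16, 2.79], [-2.81, 2.81]. Speed limits (rad/s): [1.89, 1.89, 2.22, 3.01, 3.01, 3.01].

INTERFACE

Orientations are given as a unit quaternion [w, x, y, z].
In Python, from rig import manip gives the robot as it stands.
- The arm moves only by the tool steer_hand, called as name([rows], argument=value, ...), one row to a line, values as JSON. Schema: {"type":"object","properties":{"motion":{"type":"array","items":{"type":"array","items":{"type":"array","items":{"type":"number"},"minItems":7,"maxItems":7},"minItems":1,"maxItems":8},"minItems":1,"maxItems":1},"force":{"type":"number"},"only":{"type":"string"},"quiet":{"type":"boolean"},"lines":{"type":"string"}},"required":["motion"],"additionalProperties":false}. motion is a list that holds a single list of rows (three levels of brackets), with 1 to 8 rows, each of 7 numbers: a rotation vector rx, ry, rz in units of 0.1 rad, then dx, dy, dz in units of 50 mm, then the finger opening in m; each row is the pose to reach, as a shift and turn from the pose commanded when the call began, along the tool's axes at that moment; what a row does not reach only later rows make up. A row lasts 1/12 s, in which the tool goes at most 0.0417 m and 0.125 rad, less where a joint would pass 70% of its speed; a pose out of reach is approached as far as the arm can. The fingers move at their own pace and stop on an object; force is the grip in N (left out, the last holds). Time passes only in rows, so rows that do not move let the fingers close. The tool returns the time, the measured TCP pose, the force, the opening and the grip force at its end. only (a regular expression) keeps the lines of the reply that match it, lines (a string "A,B") keeps lines A to B, and quiet returns only ok. Input that does not fit is refused with a message, and nothing moves.
- manip.read_state(): the state, without advancing time (a new reading comes with each control period).
- manip.camera(name): name is "scene" or "top"; returns a dict with "img" (400x640x3 uint8, red, green, blue), "fx", "fy", "cx", "cy" (pixels), "k1" (the pictures are not rectified: a ray, as slopes to the right and down, at radius r is drawn at 1 + k1 r^2 times it, then the intrinsics apply), "extrinsics" (4x4, takes a point from world to camera coordinates). Camera axes: x right, y down, z forward; pixel columns grow to the right and rows downward; lengths in m; the calibration is good to about 2 mm. A picture is of the moment at which its call begins. There is no depth.
- manip.job_done(): hands the job in; it is judged then, once.
The state is a dict: "time_s": time; "joints": joint angles; "qd": joint speeds; "tau": joint torques, N m; "tool_pos": TCP position; "tcp_rot": TCP orientation; "ft_force": force on the tool from outside, world axes, zero at the start; "torque": the same for the moment, N m; "finger_gap": finger opening in m; "grip_force": force on a finger pad.
Only numpy, scipy, OpenCV 4.12 (cv2) and the standard library are available. Lean on these libraries where they do the work, as an engineer would, in place of code of your own. Each camera call takes 0.05 s, during which the arm holds its last target. There are 200 camera calls.

## Working session

There is one attempt and no reset: what is moved stays moved. The work goes in short steps, Python scripts to look and compute and a tool call to move; the robot and the scene stay as the last step left them, time stands still between calls to the robot, and variables do not carry over. Pictures are saved under pics/ and viewed, at most 10 in all, crops included, and the job is handed in when it is done.

```bash
ls; mkdir -p pics; cat > h.py <<'E'
import numpy as np, cv2
from rig import manip
from scipy.spatial.transform import Rotation as R
def shot(n,f=None):
    c=manip.camera(n)
    if f: cv2.imwrite(f'pics/{f}.png',c['img'][:,:,::-1])
    return c
def K(c): return np.array([[c['fx'],0,c['cx']],[0,c['fy'],c['cy']],[0,0,1.]])
def ray(c,uv):
    # "k1" forward radial distortion -> undistort
    p=cv2.undistortPoints(np.array(uv,float).reshape(-1,1,2),K(c),np.array([c['k1'],0,0,0,0.])).reshape(-1,2)
    E=np.array(c['extrinsics']);Rm,t=E[:3,:3],E[:3,3]
    d=np.c_[p,np.ones(len(p))]@Rm
    return -Rm.T@t,d
def onplane(c,uv,z):
    o,d=ray(c,uv); return o+d*((z-o[2])/d[:,2])[:,None]
def proj(c,P):
    E=np.array(c['extrinsics']);P=np.atleast_2d(P).astype(float)
    return cv2.projectPoints(P,cv2.Rodrigues(E[:3,:3])[0],E[:3,3],K(c),np.array([c['k1'],0,0,0,0.]))[0].reshape(-1,2)
def tool():
    s=manip.read_state();q=np.array(s['tcp_rot'])
    return np.array(s['tool_pos']),R.from_quat(np.r_[q[1:],q[0]])
E
python3 - <<'E'
from h import *
a=shot('scene','s0');b=shot('top','t0')
for c in(a,b):
    E=np.array(c['extrinsics']);print(-E[:3,:3].T@E[:3,3],E[2,:3],c['fx'],c['k1'])
s=manip.read_state();print(s)
E
```

```text
pics
rig.py
[0.02362008 0.66082596 0.7417959 ] [ 0.49828366 -0.63786062 -0.58723694] 499.78169518622667 -0.055268252930965406
[ 0.48097585 -0.1035329   1.00670682] [ 0.12503012  0.02615402 -0.99180816] 474.8868688753855 -0.13450501723075617
{'time_s': 0.1, 'joints': array([-1.44599259e+00,  1.50943320e-01,  1.43791870e+00, -1.79867862e-05,
        1.55383712e+00, -1.33981657e-01]), 'qd': array([-1.48845232e-03, -1.84077339e-03, -2.95161912e-03, -2.10392774e-05,
       -1.06525989e-04, -8.70349663e-04]), 'tau': array([ 4.58580034e-03, -7.14379978e+01, -5.71801186e+01, -1.97858208e-05,
        6.96434217e-03,  2.82804240e-05]), 'tool_pos': array([ 0.14711549, -0.55571773,  0.30335566]), 'tcp_rot': array([-5.53278794e-04,  9.91640266e-01,  1.29032075e-01, -6.45311520e-06]), 'ft_force': array([ 0.16254829,  0.07398128, -0.71267136]), 'torque': array([ 0.00354622, -0.01865868, -0.06295629]), 'grip_force': 0.0, 'finger_gap': 0.08535368415018715}
```

View pics/s0.png

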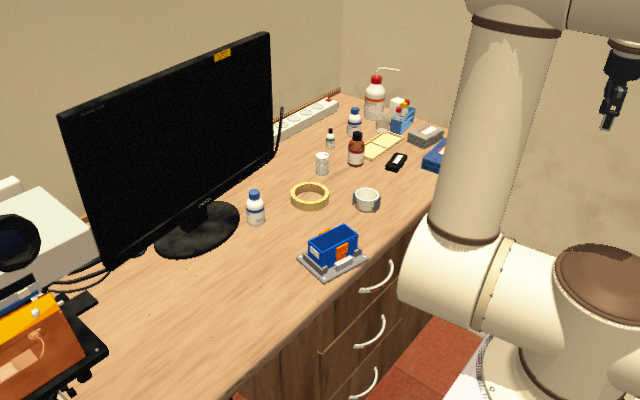

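View pics/t0.png

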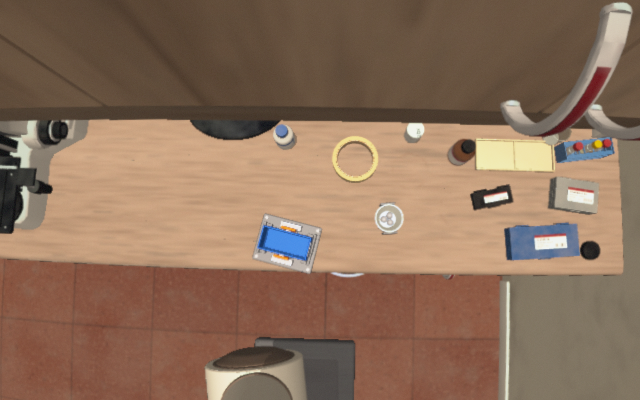

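The scene view shows the dock with the blue cassette at about (333,250), the cup at (367,200), the stain bottle at (256,210), the can at (322,163) and the amber bottle at (356,150). In the top view the cassette is at (287,243), the cup with its balls at (389,218), the stain bottle at (284,135), the can at (415,131) and the amber bottle at (462,150).

```bash
python3 - <<'E'
from h import *
b=shot('top');a=shot('scene')
im=b['img'];sc=a['img']
c1=cv2.resize(im[180:280,240:320],None,fx=5,fy=5,interpolation=cv2.INTER_CUBIC)
c2=cv2.resize(im[180:280,355:425],None,fx=5,fy=5,interpolation=cv2.INTER_CUBIC)
cv2.imwrite('pics/t1.png',np.hstack([c1,c2])[:,:,::-1])
h=cv2.cvtColor(im,cv2.COLOR_RGB2HSV)
def big(m,roi,k=1):
    u0,u1,v0,v1=roi;z=np.zeros_like(m);z[v0:v1,u0:u1]=m[v0:v1,u0:u1]
    cs=cv2.findContours(z,cv2.RETR_EXTERNAL,cv2.CHAIN_APPROX_NONE)[0]
    return sorted(cs,key=cv2.contourArea)[::-1][:k]
blue=cv2.inRange(h,(100,120,60),(125,255,255))
ct=big(blue,(240,330,200,280))[0]
r=cv2.minAreaRect(ct);print('blue',r);bx=cv2.boxPoints(r);P=onplane(b,bx,.064);print(P, np.linalg.norm(np.diff(P,axis=0),axis=1),P.mean(0))
org=cv2.inRange(h,(5,130,120),(18,255,255))
for o in big(org,(240,330,200,290),3):
    rr=cv2.minAreaRect(o);print('org',rr,onplane(b,[rr[0]],.062))
print('scene proj check', proj(a,P))
E
```

```text
blue ((284.373046875, 242.4653778076172), (50.60624313354492, 24.733036041259766), 15.255118370056152)
[[ 0.48814315  0.05327933  0.064     ]
 [ 0.53595144  0.04199493  0.064     ]
 [ 0.51185401 -0.05631428  0.064     ]
 [ 0.46450468 -0.04469652  0.064     ]] [0.04912199 0.1012195  0.04875378] [ 0.50011332 -0.00143413  0.064     ]
org ((277.0, 280.0), (18.0, 74.0), 90.0) [[0.42565456 0.01089592 0.062     ]]
org ((319.5, 281.0), (16.0, 9.0), 90.0) [[ 0.42603788 -0.07317258  0.062     ]]
org ((288.0376892089844, 228.367919921875), (14.834939002990723, 2.8845713138580322), 15.94539737701416) [[ 0.52831437 -0.00785072  0.062     ]]
scene proj check [[321.93942724 251.39901906]
 [307.48823741 238.8638887 ]
 [344.60097328 221.3780961 ]
 [359.16709319 232.79802776]]
```

View pics/t1.png

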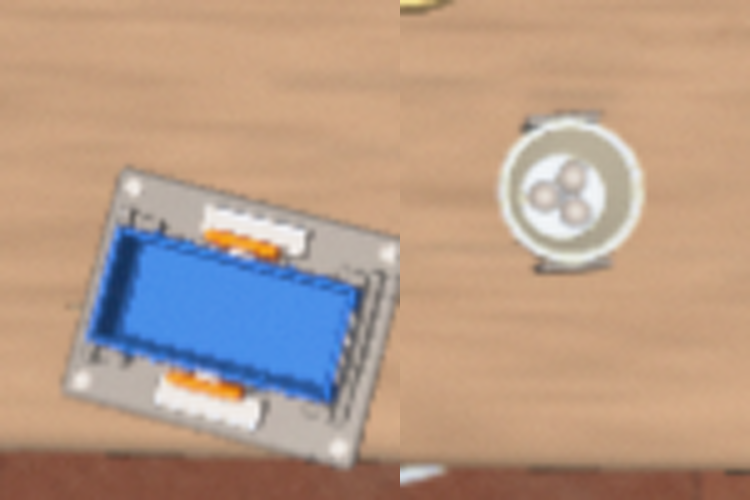

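The zoomed top view shows the cassette rim well segmented, matching 100x48, with the orange pads at its sides. The cup rim is centred near pixel (389.2,218.4). The plates' outer edges are tilted about 7° in the image.

```bash
python3 - <<'E'
from h import *
b=shot('top');a=shot('scene');im=b['img']
def cr(p): return [355+(p[0]-400)/5-.4,180+p[1]/5-.4]
pl=onplane(b,[cr(p) for p in [(525,122),(603,110),(537,273),(610,266)]],.038)
print('plates',pl.round(4),np.degrees(np.arctan2(*(pl[0]-pl[1])[[1,0]])),np.degrees(np.arctan2(*(pl[2]-pl[3])[[1,0]])))
print('mid line',(pl[:2].mean(0)-pl[2:].mean(0)),pl.mean(0))
# rim: low saturation bright region, filled
def rim(c,roi,nm):
    u0,u1,v0,v1=roi;h=cv2.cvtColor(c['img'],cv2.COLOR_RGB2HSV)[v0:v1,u0:u1]
    m=cv2.inRange(h,(0,0,185),(180,45,255));ct=max(cv2.findContours(m,cv2.RETR_EXTERNAL,cv2.CHAIN_APPROX_NONE)[0],key=cv2.contourArea)
    ct=cv2.convexHull(ct)+np.array([u0,v0]);return ct.reshape(-1,2)
ct=rim(b,(368,410,200,238),'b');e=cv2.fitEllipse(ct);print(e)
P=onplane(b,ct,.038);c,r=cv2.minEnclosingCircle(P[:,:2].astype(np.float32));print('rim',c,r,onplane(b,[e[0]],.038))
C=np.r_[c,.038]
print('scene proj rim centre',proj(a,[C, C+[0,.029,0],C-[0,.029,0],C+[.029,0,0],C-[.029,0,0]]).round(1))
cv2.imwrite('pics/c2.png',cv2.resize(a['img'][175:225,340:395],None,fx=8,fy=8)[:,:,::-1])
E
```

```text
plates [[ 0.5836 -0.1917  0.038 ]
 [ 0.5892 -0.2237  0.038 ]
 [ 0.5219 -0.1973  0.038 ]
 [ 0.5253 -0.227   0.038 ]] 99.94251594445866 96.58661533133807
mid line [0.06277435 0.00443942 0.        ] [ 0.5550011  -0.20991187  0.038     ]
((388.6446228027344, 217.55247497558594), (28.665546417236328, 29.192974090576172), 174.86566162109375)
rim (0.5564354062080383, -0.21020616590976715) 0.030188938602805138 [[ 0.55613151 -0.21048184  0.038     ]]
scene proj rim centre [[366.6 193.1]
 [359.9 198.3]
 [373.1 188.1]
 [357.  188.8]
 [376.4 197.5]]
```

View pics/c2.png

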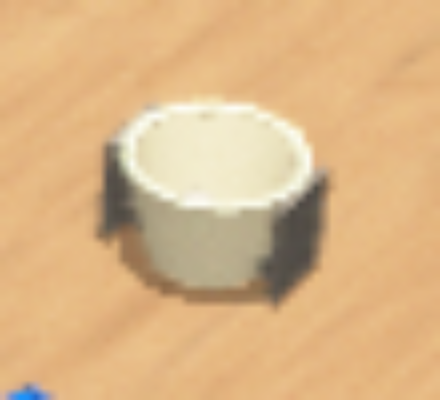

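```bash
cat >> h.py <<'E'
def orient(yaw,beta):
    "tool y along yaw (deg), gripper body leaning beta deg toward the left of it"
    y=np.array([np.cos(np.radians(yaw)),np.sin(np.radians(yaw)),0]);n=np.array([-y[1],y[0],0]);b=np.radians(beta)
    z=-np.cos(b)*np.array([0,0,1])-np.sin(b)*n
    return R.from_matrix(np.c_[np.cross(y,z),y,z])
def go(yaw,beta,g,eff=.051):
    "rotvec and shift bringing the grasp point to g"
    p,R0=tool();T=orient(yaw,beta);t=np.array(g)-eff*T.as_matrix()[:,2]
    rv=(R0.inv()*T).as_rotvec();d=R0.inv().apply(t-p)
    print('rv',rv.round(3),'d',d.round(4),'|',round(np.linalg.norm(rv),2),round(np.linalg.norm(d),3))
E
python3 - <<'E'
from h import *
go(6.5,-45,(.556,-.210,.14))
go(6.5,0,(.556,-.210,.24))
E
```

```text
rv [ 0.557  0.645 -1.346] d [ 0.4785 -0.1939  0.1277] | 1.59 0.532
rv [-0.    -0.    -1.425] d [ 0.4838 -0.2297  0.0128] | 1.43 0.536
```

Units first: shifts go in units of 50 mm and turns go in units of 0.1 rad. So 0.4785 m is 9.57, -0.1939 m is -3.878, -1.346 rad is -13.46.

steer_hand([
  [[5.57,6.45,-13.46,9.57,-3.878,2.554,0.085],[5.57,6.45,-13.46,9.57,-3.878,2.554,0.085],[5.57,6.45,-13.46,9.57,-3.878,2.554,0.085],[5.57,6.45,-13.46,9.57,-3.878,2.554,0.085],[5.57,6.45,-13.46,9.57,-3.878,2.554,0.085],[5.57,6.45,-13.46,9.57,-3.878,2.554,0.085],[5.57,6.45,-13.46,9.57,-3.878,2.554,0.085],[5.57,6.45,-13.46,9.57,-3.878,2.554,0.085]],
], force=40)

```text
time_s: 0.97
tool_pos: [0.4071, -0.3603, 0.2236]
tcp_rot: [-0.192, 0.816, 0.517, 0.172]
ft_force: [0.4, -1.0, 0.3]
finger_gap: 0.0849
grip_force: 0.0
```

```bash
python3 - <<'E'
from h import *
go(6.5,-45,(.556,-.210,.14))
E
```

```text
rv [ 0.206  0.238 -0.496] d [0.1284 0.1008 0.11  ] | 0.59 0.197
```

steer_hand([
  [[2.06,2.38,-4.96,2.568,2.016,2.2,0.085],[2.06,2.38,-4.96,2.568,2.016,2.2,0.085],[2.06,2.38,-4.96,2.568,2.016,2.2,0.085],[2.06,2.38,-4.96,2.568,2.016,2.2,0.085],[2.06,2.38,-4.96,2.568,2.016,2.2,0.085],[2.06,2.38,-4.96,2.568,2.016,2.2,0.085],[2.06,2.38,-4.96,2.568,2.016,2.2,0.085]],
])

```text
time_s: 1.55
tool_pos: [0.5601, -0.2468, 0.1743]
tcp_rot: [-0.286, 0.617, 0.688, 0.254]
ft_force: [-0.0, -0.2, 0.0]
finger_gap: 0.085
grip_force: 0.0
```

```bash
python3 - <<'E'
from h import *
go(6.5,-45,(.556,-.210,.14));go(6.5,-45,(.556,-.210,.026))
shot('top','t2');print(manip.read_state()['joints'].round(2))
E
```

```text
rv [-0.001  0.001 -0.005] d [ 0.002   0.0001 -0.0005] | 0.0 0.002
rv [-0.001  0.001 -0.005] d [-0.0786  0.0005  0.0801] | 0.0 0.112
[-0.74  0.56  1.3   0.51  1.88 -0.84]
```

View pics/t2.png

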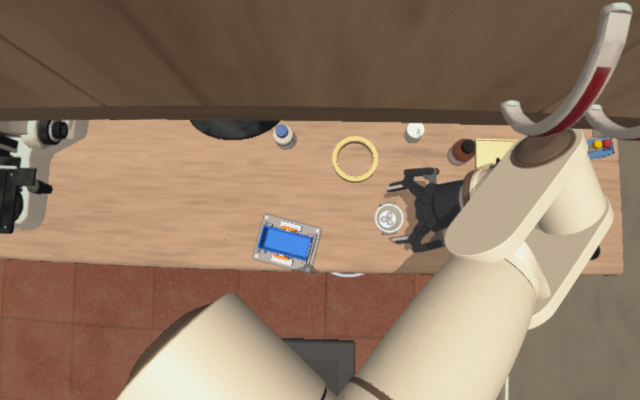

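The top view shows the tilted open gripper at about (430,205), next to the cup at (389,218). The wrist link extends over (480–600,130–320), so I'll check its height in the scene view before descending.

```bash
python3 - <<'E'
from h import *
shot('scene','s2')
E
```

```text
(no output)
```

View pics/s2.png

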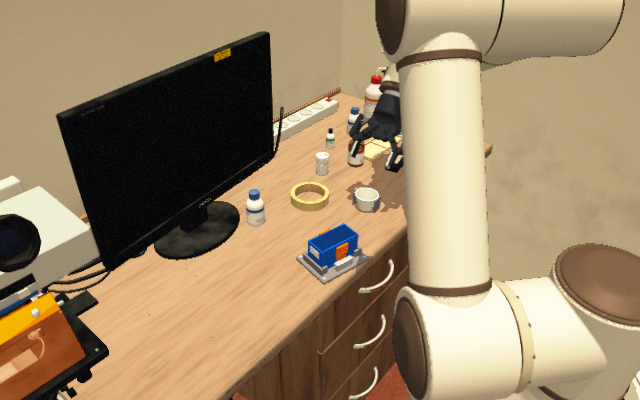

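The arm hides the gripper in the scene view; the cup at (367,200) is still untouched. I'll use a slightly smaller tilt of 40° for wrist clearance and descend in two stages.

```bash
python3 - <<'E'
from h import *
go(6.5,-40,(.556,-.210,.07));go(6.5,-40,(.556,-.210,.026))
E
```

```text
rv [ 0.002 -0.084 -0.006] d [-0.043   0.0015  0.0513] | 0.08 0.067
rv [ 0.002 -0.084 -0.006] d [-0.074   0.0016  0.0825] | 0.08 0.111
```

steer_hand([
  [[0.02,-0.84,-0.06,-0.42,0.02,0.5,0.085],[0.02,-0.84,-0.06,-0.86,0.03,1.026,0.085],[0.02,-0.84,-0.06,-1.06,0.03,1.23,0.085],[0.02,-0.84,-0.06,-1.26,0.03,1.43,0.085],[0.02,-0.84,-0.06,-1.48,0.032,1.65,0.085],[0.02,-0.84,-0.06,-1.48,0.032,1.65,0.085]],
])

```text
time_s: 2.15
tool_pos: [0.5593, -0.2425, 0.0629]
tcp_rot: [-0.257, 0.626, 0.7, 0.228]
ft_force: [-0.7, 0.2, -1.2]
finger_gap: 0.085
grip_force: 0.0
```

```bash
python3 - <<'E'
from h import *
go(6.5,-40,(.556,-.210,.026))
E
```

```text
rv [-0.001 -0.003 -0.002] d [ 0.0013  0.0004 -0.0018] | 0.0 0.002
```

steer_hand([
  [[0,0,0,0,0,0,0.06],[0,0,0,0,0,0,0.05],[0,0,0,0,0,0,0.05],[0,0,0,0,0,0,0.05],[0,0,0,0,0,0,0.05],[0,0,0,0,0,0,0.05]],
], force=40)

```text
time_s: 2.65
tool_pos: [0.5604, -0.2427, 0.0663]
tcp_rot: [-0.255, 0.625, 0.701, 0.228]
ft_force: [0.1, -4.6, 7.4]
finger_gap: 0.0637
grip_force: 44.9
```

```bash
python3 - <<'E'
from h import *
p,r=tool();print(p,r.as_matrix().round(3))
E
```

```text
[ 0.56042107 -0.24265304  0.06625144] [[-0.088  0.994 -0.072]
 [ 0.761  0.114  0.638]
 [ 0.642  0.002 -0.766]]
```

```bash
cat >> h.py <<'E'
# cup in the tool frame, taken at the grasp
P0=np.array([0.5604,-0.2427,0.0663]);R0g=R.from_matrix(orient(6.5,-39.7).as_matrix())
O=np.array([.556,-.210,0]);n0=np.array([-np.sin(np.radians(6.5)),np.cos(np.radians(6.5)),0])
lipT=R0g.inv().apply(O+.029*n0+[0,0,.038]-P0);lipT[1]=0
def golip(yaw,beta,L):
    p,Rc=tool();T=orient(yaw,beta);t=np.array(L)-T.apply(lipT)
    rv=(Rc.inv()*T).as_rotvec();d=Rc.inv().apply(t-p)
    print('beta',beta,'rv',rv.round(3),'d',d.round(4),'|',round(np.linalg.norm(rv),2),round(np.linalg.norm(d),3),'tcp',t.round(3))
E
```

steer_hand([
  [[0,0,0,0.2,0,-0.24,0.05],[0,0,0,0.52,0,-0.62,0.05],[0,0,0,0.9,0,-1.08,0.05],[0,0,0,1.28,0,-1.54,0.05],[0,0,0,1.54,0,-1.84,0.05],[0,0,0,1.54,0,-1.84,0.05]],
])

```text
time_s: 3.15
tool_pos: [0.5608, -0.2428, 0.1909]
tcp_rot: [-0.252, 0.625, 0.702, 0.228]
ft_force: [-0.2, -0.1, -0.5]
finger_gap: 0.0631
grip_force: 44.4
```

```bash
python3 - <<'E'
from h import *
print(lipT)
C=np.array([.500,-.0014,0]);n=np.array([.232,.973,0])
golip(-13.4,-10,C-.03*n+[0,0,.15]);golip(-13.4,20,C-.012*n+[0,0,.115])
E
```

```text
[0.02961633 0.         0.06136988]
beta -10 rv [-0.144 -0.515  0.322] d [ 0.1486 -0.0566  0.1046] | 0.62 0.19 tcp [ 0.484 -0.069  0.205]
beta 20 rv [-0.057 -1.033  0.36 ] d [ 0.171  -0.0393  0.1526] | 1.1 0.233 tcp [ 0.496 -0.02   0.183]
```

steer_hand([
  [[-0.18,-0.64,0.4,0.372,-0.14,0.26,0.05],[-0.36,-1.29,0.8,0.74,-0.28,0.52,0.05],[-0.54,-1.93,1.2,1.114,-0.42,0.78,0.05],[-0.72,-2.58,1.61,1.486,-0.566,1.046,0.05],[-0.9,-3.22,2,1.86,-0.7,1.3,0.05],[-1.08,-3.86,2.4,2.22,-0.84,1.56,0.05],[-1.26,-4.51,2.8,2.6,-1,1.83,0.05],[-1.44,-5.15,3.22,2.972,-1.132,2.092,0.05]],
])

```text
time_s: 3.82
tool_pos: [0.4822, -0.068, 0.2011]
tcp_rot: [-0.056, 0.783, 0.616, 0.067]
ft_force: [-0.8, -0.6, -0.5]
finger_gap: 0.0635
grip_force: 44.4
```

```bash
python3 - <<'E'
from h import *
C=np.array([.500,-.0014,0]);n=np.array([.232,.973,0])
golip(-13.4,-10,C-.03*n+[0,0,.15]);golip(-13.4,20,C-.012*n+[0,0,.1])
shot('top','t3');print(manip.read_state()['joints'].round(2))
E
```

```text
beta -10 rv [-0.004 -0.001 -0.004] d [-0.0002  0.0019 -0.0043] | 0.01 0.005 tcp [ 0.484 -0.069  0.205]
beta 20 rv [-0.005 -0.524 -0.003] d [0.0435 0.0019 0.0416] | 0.52 0.06 tcp [ 0.496 -0.02   0.168]
[-0.38  0.02  1.8   0.17  1.36 -0.18]
```

View pics/t3.png

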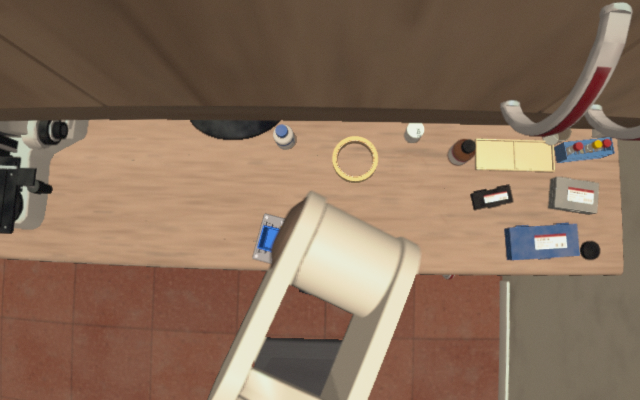

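The cup has left the table and the bystander bottles stand where they were. The wrist hides the tray, centred near (340,250). I'll go on with the tilt.

steer_hand([
  [[0,-0.75,0,0.12,0.006,0.12,0.05],[0,-1.5,0,0.25,0.012,0.24,0.05],[0,-2.25,0,0.374,0.02,0.36,0.05],[-0.02,-3,-0.02,0.5,0.02,0.48,0.05],[-0.03,-3.75,-0.02,0.62,0.03,0.6,0.05],[-0.05,-4.5,-0.03,0.746,0.038,0.714,0.05],[-0.05,-5.24,-0.03,0.87,0.038,0.832,0.05],[-0.05,-5.24,-0.03,0.87,0.038,0.832,0.05]],
])

```text
time_s: 4.53
tool_pos: [0.4962, -0.0188, 0.1663]
tcp_rot: [0.107, 0.771, 0.612, -0.138]
ft_force: [1.3, 0.0, -1.8]
finger_gap: 0.0633
grip_force: 44.5
```

```bash
python3 - <<'E'
from h import *
C=np.array([.500,-.0014,0]);n=np.array([.232,.973,0])
golip(-13.4,20,C-.012*n+[0,0,.1]);golip(-13.4,35,C-.012*n+[0,0,.082]);golip(-13.4,50,C-.012*n+[0,0,.078]);
E
```

```text
beta 20 rv [-0.001  0.001  0.005] d [-0.0015 -0.0003 -0.0011] | 0.01 0.002 tcp [ 0.496 -0.02   0.168]
beta 35 rv [-0.001 -0.26   0.006] d [ 0.0215 -0.0002  0.0103] | 0.26 0.024 tcp [ 0.5   -0.002  0.149]
beta 50 rv [-0.    -0.522  0.006] d [ 0.0407 -0.0001  0.013 ] | 0.52 0.043 tcp [0.504 0.014 0.14 ]
```

Converted, 0.0407 m is 0.814, 0.037 m is 0.74, -0.522 rad is -5.22.

steer_hand([
  [[0,-0.87,0.02,0.144,0,0.07,0.05],[0,-1.74,0.04,0.286,0,0.14,0.05],[-0.01,-2.6,0.06,0.43,0,0.206,0.05],[-0.01,-3.12,0.06,0.506,0,0.216,0.05],[0,-3.64,0.06,0.584,0,0.228,0.05],[0,-4.17,0.06,0.66,0,0.24,0.05],[0,-4.7,0.06,0.74,0,0.25,0.05],[0,-5.22,0.06,0.814,0,0.26,0.05]],
])

```text
time_s: 5.2
tool_pos: [0.5041, 0.0122, 0.1415]
tcp_rot: [0.261, 0.713, 0.561, -0.33]
ft_force: [0.7, -1.1, -2.2]
finger_gap: 0.0633
grip_force: 44.5
```

```bash
python3 - <<'E'
from h import *
C=np.array([.500,-.0014,0]);n=np.array([.232,.973,0])
golip(-13.4,50,C-.012*n+[0,0,.078]);golip(-13.4,70,C-.012*n+[0,0,.078])
shot('scene','s4');print(manip.read_state()['joints'].round(2))
E
```

```text
beta 50 rv [-0.002 -0.004 -0.003] d [ 0.0022 -0.0008 -0.0005] | 0.01 0.002 tcp [0.504 0.014 0.14 ]
beta 70 rv [-0.003 -0.353 -0.003] d [ 0.025  -0.0009 -0.0068] | 0.35 0.026 tcp [0.508 0.033 0.127]
[ 0.22  0.38  1.7  -0.76  1.55  0.66]
```

View pics/s4.png

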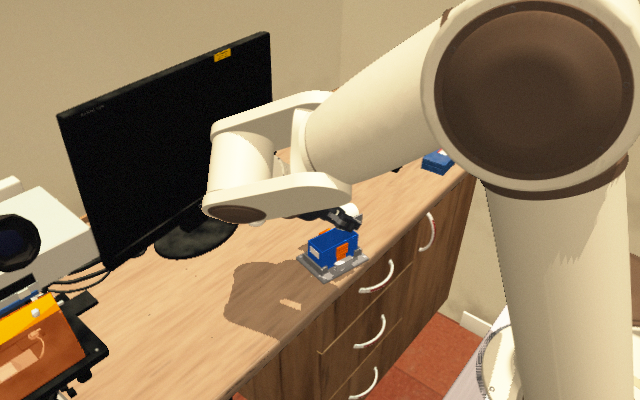

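The gripper holds the cup tipped over the cassette at about (340,215), with the wrist clear of the table and monitor. I'll continue to a 110° tip.

Converted, 0.025 m is 0.5, 0.0212 m is 0.424, -0.3 rad is -3.

steer_hand([
  [[0,-0.6,0,0.08,0,-0.02,0.05],[-0.01,-1.2,-0.01,0.17,0,-0.046,0.05],[-0.01,-1.8,-0.01,0.254,0,-0.068,0.05],[-0.02,-2.4,-0.02,0.34,0,-0.09,0.05],[-0.03,-3,-0.03,0.424,0,-0.114,0.05],[-0.03,-3.53,-0.03,0.5,-0.018,-0.136,0.05],[-0.03,-3.53,-0.03,0.5,-0.018,-0.136,0.05],[-0.03,-3.53,-0.03,0.5,-0.018,-0.136,0.05]],
])

```text
time_s: 5.92
tool_pos: [0.5083, 0.033, 0.1263]
tcp_rot: [0.354, 0.643, 0.509, -0.449]
ft_force: [0.5, -0.3, -1.5]
finger_gap: 0.0634
grip_force: 44.6
```

steer_hand([
  [[0,0,0,0,0,0,0.05],[0,0,0,0,0,0,0.05],[0,0,0,0,0,0,0.05],[0,0,0,0,0,0,0.05],[0,0,0,0,0,0,0.05],[0,0,0,0,0,0,0.05]],
])

```text
time_s: 6.42
tool_pos: [0.5084, 0.0333, 0.1267]
tcp_rot: [0.356, 0.643, 0.508, -0.449]
ft_force: [-0.5, 0.2, -0.5]
finger_gap: 0.0638
grip_force: 44.6
```

```bash
python3 - <<'E'
from h import *
C=np.array([.500,-.0014,0]);n=np.array([.232,.973,0])
golip(-13.4,70,C-.012*n+[0,0,.078]);golip(-13.4,20,C-.012*n+[0,0,.115])
a=shot('scene');b=shot('top')
cv2.imwrite('pics/m5.png',np.hstack([cv2.resize(a['img'][190:290,270:390],None,fx=4,fy=4),cv2.resize(b['img'][190:290,245:325],None,fx=4,fy=4)])[:,:,::-1])
E
```

```text
beta 70 rv [ 0.002 -0.001 -0.   ] d [-0.0002 -0.0001  0.0001] | 0.0 0.0 tcp [0.508 0.033 0.127]
beta 20 rv [0.002 0.872 0.001] d [-0.0714 -0.0001  0.032 ] | 0.87 0.078 tcp [ 0.496 -0.02   0.183]
```

View pics/m5.png

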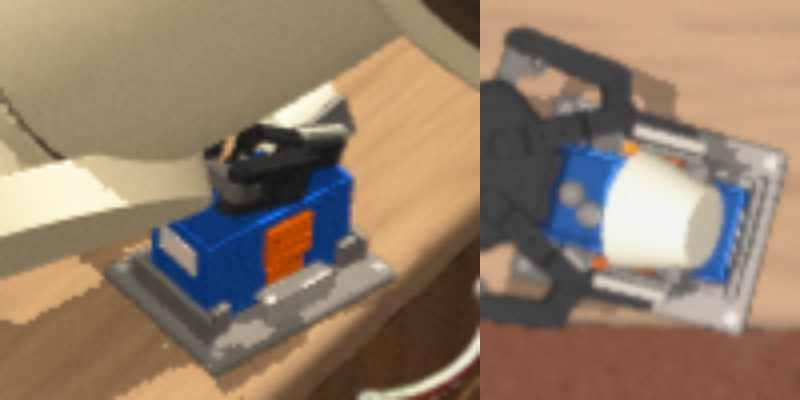

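The top crop shows two balls lying in the cassette, at (572,193) and (588,215) in the crop, with the third presumably hidden behind the cup. I'll turn the cup back and then count.

steer_hand([
  [[0,1.09,0,-0.18,0,0.08,0.05],[0,2.18,0,-0.36,0,0.16,0.05],[0,3.27,0,-0.54,0,0.24,0.05],[0,4.36,0,-0.714,0,0.32,0.05],[0,5.45,0,-0.892,0,0.4,0.05],[0.01,6.54,0,-1.07,0,0.48,0.05],[0.02,7.63,0,-1.25,0,0.56,0.05],[0.02,8.72,0.01,-1.428,0,0.64,0.05]],
])

```text
time_s: 7.18
tool_pos: [0.4959, -0.0197, 0.1837]
tcp_rot: [0.107, 0.773, 0.611, -0.134]
ft_force: [-0.7, -0.4, -1.7]
finger_gap: 0.0635
grip_force: 44.6
```

```bash
python3 - <<'E'
from h import *
C=np.array([.500,-.0014,0]);n=np.array([.232,.973,0])
golip(-13.4,-10,C-.06*n+[0,0,.16]);golip(6.5,-39.7,O+.029*n0+[0,0,.038+.12])
E
```

```text
beta -10 rv [0.003 0.519 0.   ] d [-0.087  -0.0002 -0.0024] | 0.52 0.087 tcp [ 0.477 -0.099  0.215]
beta -39.7 rv [ 0.065  1.027 -0.357] d [-0.1912  0.1137  0.0661] | 1.09 0.232 tcp [ 0.56  -0.243  0.186]
```

steer_hand([
  [[0.07,1.1,-0.38,-0.5,0.12,-0.12,0.05],[0.14,2.2,-0.76,-0.9,0.4,0.08,0.05],[0.2,3.3,-1.14,-1.28,0.7,0.24,0.05],[0.27,4.4,-1.53,-1.7,1,0.4,0.05],[0.34,5.5,-1.9,-2.12,1.26,0.6,0.05],[0.41,6.6,-2.29,-2.54,1.52,0.8,0.05],[0.48,7.7,-2.67,-2.96,1.76,1,0.05],[0.55,8.8,-3.05,-3.36,2,1.16,0.05]],
])

```text
time_s: 7.85
tool_pos: [0.5517, -0.2177, 0.186]
tcp_rot: [-0.204, 0.66, 0.701, 0.177]
ft_force: [0.1, 0.7, -0.6]
finger_gap: 0.0632
grip_force: 44.6
```

```bash
python3 - <<'E'
from h import *
golip(6.5,-39.7,O+.029*n0+[0,0,.038+.12])
b=shot('top');cv2.imwrite('pics/t6.png',cv2.resize(b['img'][190:290,240:440],None,fx=4,fy=4)[:,:,::-1])
E
```

```text
beta -39.7 rv [ 0.01   0.146 -0.051] d [-0.0216  0.0064 -0.0137] | 0.16 0.026 tcp [ 0.56  -0.243  0.186]
```

View pics/t6.png

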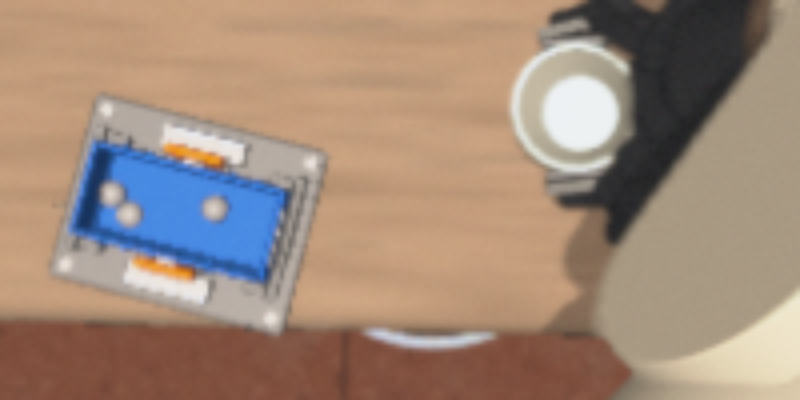

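All three balls are in the cassette, at (112,193), (129,214) and (215,208) in the crop, and the held cup is empty. Next is standing the cup back on its spot.

steer_hand([
  [[0.05,0.73,-0.25,-0.22,0.06,-0.14,0.05],[0.1,1.46,-0.51,-0.432,0.128,-0.274,0.05],[0.1,1.46,-0.51,-0.432,0.128,-0.274,0.05]],
])

```text
time_s: 8.15
tool_pos: [0.5598, -0.2434, 0.1842]
tcp_rot: [-0.255, 0.628, 0.7, 0.225]
ft_force: [-0.1, -0.6, -2.0]
finger_gap: 0.0633
grip_force: 44.7
```

```bash
python3 - <<'E'
from h import *
for z in (.04,.02,.002): golip(6.5,-39.7,O+.029*n0+[0,0,.038+z])
E
```

```text
beta -39.7 rv [-0.002 -0.001 -0.005] d [-0.0493  0.0004  0.0603] | 0.01 0.078 tcp [ 0.56  -0.243  0.106]
beta -39.7 rv [-0.002 -0.001 -0.005] d [-0.0621  0.0005  0.0757] | 0.01 0.098 tcp [ 0.56  -0.243  0.086]
beta -39.7 rv [-0.002 -0.001 -0.005] d [-0.0736  0.0006  0.0895] | 0.01 0.116 tcp [ 0.56  -0.243  0.068]
```

Converted, 0.0895 m is 1.79, 0.0865 m is 1.73, -0.005 rad is -0.05.

steer_hand([
  [[0,0,-0.02,-0.33,0,0.4,0.05],[0,0,-0.05,-0.66,0,0.8,0.05],[-0.02,-0.01,-0.05,-0.986,0.008,1.206,0.05],[-0.02,-0.01,-0.05,-1.12,0.008,1.36,0.05],[-0.02,-0.01,-0.05,-1.242,0.01,1.514,0.05],[-0.02,-0.01,-0.05,-1.34,0.01,1.634,0.05],[-0.02,-0.01,-0.05,-1.42,0.01,1.73,0.05],[-0.02,-0.01,-0.05,-1.472,0.012,1.79,0.05]],
])

```text
time_s: 8.82
tool_pos: [0.5603, -0.2409, 0.0704]
tcp_rot: [-0.251, 0.626, 0.703, 0.224]
ft_force: [-0.3, -0.7, -0.1]
finger_gap: 0.0634
grip_force: 44.6
```

steer_hand([
  [[0,0,0,0,0,0,0.05],[0,0,0,0,0,0,0.05]],
])

```text
time_s: 8.98
tool_pos: [0.5603, -0.241, 0.0708]
tcp_rot: [-0.251, 0.626, 0.703, 0.225]
ft_force: [-0.2, -0.2, -0.8]
finger_gap: 0.0632
grip_force: 44.6
```

```bash
python3 - <<'E'
from h import *
golip(6.5,-39.7,O+.029*n0+[0,0,.038])
E
```

```text
beta -39.7 rv [0.    0.006 0.002] d [-0.0042 -0.0008  0.0024] | 0.01 0.005 tcp [ 0.56  -0.243  0.066]
```

steer_hand([
  [[0,0.03,0,-0.04,0,0.024,0.05],[0,0.06,0,-0.08,0,0.05,0.05],[0,0.06,0,-0.08,0,0.05,0.05],[0,0.06,0,-0.08,0,0.05,0.05]],
])

```text
time_s: 9.32
tool_pos: [0.5605, -0.2426, 0.0664]
tcp_rot: [-0.253, 0.626, 0.702, 0.227]
ft_force: [0.4, -0.3, 4.7]
finger_gap: 0.0632
grip_force: 45.2
```

```bash
python3 - <<'E'
from h import *
golip(6.5,-39.7,O+.029*n0+[0,0,.038])
E
```

```text
beta -39.7 rv [ 0.001 -0.     0.002] d [-0.0001 -0.0008  0.0001] | 0.0 0.001 tcp [ 0.56  -0.243  0.066]
```

steer_hand([
  [[0,0,0,0,0,0,0.085],[0,0,0,0,0,0,0.085],[0,0,0,0,0,0,0.085],[0,0,0,0,0,-0.24,0.085],[0,0,0,0,0,-0.7,0.085],[0,0,0,0,0,-1.4,0.085],[0,0,0,0,0,-2.1,0.085],[0,0,0,0,0,-2.4,0.085]],
])

```text
time_s: 9.98
tool_pos: [0.5693, -0.3216, 0.1624]
tcp_rot: [-0.251, 0.626, 0.703, 0.226]
ft_force: [-1.2, 0.3, -0.1]
finger_gap: 0.0854
grip_force: 0.0
```

```bash
python3 - <<'E'
from h import *
s=manip.read_state();print(s['time_s'])
go(-13.4,0,(.500,-.0014,.25),.047)
b=shot('top');im=b['img'];h=cv2.cvtColor(im,cv2.COLOR_RGB2HSV)[200:238,368:410]
m=cv2.inRange(h,(0,0,185),(180,45,255));ct=max(cv2.findContours(m,cv2.RETR_EXTERNAL,cv2.CHAIN_APPROX_NONE)[0],key=cv2.contourArea)
ct=cv2.convexHull(ct).reshape(-1,2)+[368,200];P=onplane(b,ct,.038);print('rim',cv2.minEnclosingCircle(P[:,:2].astype(np.float32)))
E
```

```text
9.9833
rv [-0.116 -0.683  0.335] d [ 0.3373 -0.032   0.1034] | 0.77 0.354
rim ((0.5571241974830627, -0.21048657596111298), 0.029870854690670967)
```

The rim circle shows the cup upright, released and in its original place. Now over to the cassette.

Units first: shifts go in units of 50 mm and turns go in units of 0.1 rad. So 0.3373 m is 6.746, 0.1034 m is 2.068, -0.683 rad is -6.83.

steer_hand([
  [[-1.16,-6.83,3.35,6.746,-0.64,2.068,0.085],[-1.16,-6.83,3.35,6.746,-0.64,2.068,0.085],[-1.16,-6.83,3.35,6.746,-0.64,2.068,0.085],[-1.16,-6.83,3.35,6.746,-0.64,2.068,0.085],[-1.16,-6.83,3.35,6.746,-0.64,2.068,0.085],[-1.16,-6.83,3.35,6.746,-0.64,2.068,0.085],[-1.16,-6.83,3.35,6.746,-0.64,2.068,0.085],[-1.16,-6.83,3.35,6.746,-0.64,2.068,0.085]],
])

```text
time_s: 10.7
tool_pos: [0.5036, -0.0198, 0.2858]
tcp_rot: [-0.0, 0.785, 0.62, -0.001]
ft_force: [1.6, 0.6, 0.2]
finger_gap: 0.0852
grip_force: 0.0
```

steer_hand([
  [[0,0,0,0,0,0,0.085]],
])

```text
time_s: 10.78
tool_pos: [0.5038, -0.0169, 0.2882]
tcp_rot: [-0.001, 0.783, 0.622, 0.002]
ft_force: [0.0, 1.0, 0.6]
finger_gap: 0.0851
grip_force: 0.0
```

```bash
python3 - <<'E'
from h import *
go(-13.4,0,(.500,-.0014,.2),.047)
E
```

```text
rv [ 0.001 -0.004  0.006] d [ 0.014  -0.0073  0.0412] | 0.01 0.044
```

steer_hand([
  [[0.01,-0.04,0.06,0.15,-0.08,0.4,0.085],[0.01,-0.04,0.06,0.28,-0.146,0.824,0.085],[0.01,-0.04,0.06,0.28,-0.146,0.824,0.085]],
])

```text
time_s: 11.03
tool_pos: [0.4994, -0.0057, 0.24]
tcp_rot: [-0.003, 0.786, 0.618, -0.004]
ft_force: [-1.0, -1.0, -1.1]
finger_gap: 0.0853
grip_force: 0.0
```

```bash
python3 - <<'E'
from h import *
go(-13.4,0,(.500,-.0014,.049),.054)
E
```

```text
rv [-0.009  0.002 -0.004] d [0.0045 0.0008 0.137 ] | 0.01 0.137
```

Converted, 0.137 m is 2.74, 0.13 m is 2.6, -0.009 rad is -0.09.

steer_hand([
  [[-0.09,0.02,-0.04,0.04,0.008,0.6,0.085],[-0.09,0.02,-0.04,0.08,0.016,1.2,0.085],[-0.09,0.02,-0.04,0.09,0.016,1.7,0.085],[-0.09,0.02,-0.04,0.09,0.016,2.1,0.085],[-0.09,0.02,-0.04,0.09,0.016,2.4,0.085],[-0.09,0.02,-0.04,0.09,0.016,2.6,0.085],[-0.09,0.02,-0.04,0.09,0.016,2.74,0.085],[-0.09,0.02,-0.04,0.09,0.016,2.74,0.085]],
])

```text
time_s: 11.7
tool_pos: [0.5019, -0.003, 0.1054]
tcp_rot: [0.001, 0.785, 0.619, 0.001]
ft_force: [0.1, 0.8, 0.1]
finger_gap: 0.0852
grip_force: 0.0
```

```bash
python3 - <<'E'
from h import *
go(-13.4,0,(.500,-.0014,.049),.054)
E
```

```text
rv [ 0.003 -0.    -0.001] d [ 0.0011 -0.0023  0.0024] | 0.0 0.004
```

steer_hand([
  [[0.03,0,0,0.022,-0.046,0.04,0.085],[0.03,0,0,0.022,-0.046,0.04,0.07],[0.03,0,0,0.022,-0.046,0.04,0.065],[0.03,0,0,0.022,-0.046,0.04,0.055],[0.03,0,0,0.022,-0.046,0.04,0.045],[0.03,0,0,0.022,-0.046,0.04,0.045],[0.03,0,0,0.022,-0.046,0.04,0.045],[0.03,0,0,0.022,-0.046,0.04,0.045]],
], force=60)

```text
time_s: 12.37
tool_pos: [0.5003, -0.001, 0.1062]
tcp_rot: [0.001, 0.785, 0.62, 0.001]
ft_force: [-14.6, 1.4, 34.4]
finger_gap: 0.048
grip_force: 56.9
```

```bash
python3 - <<'E'
from h import *
go(-13.4,0,(.500,-.0014,.049),.054)
a=shot('scene');b=shot('top')
cv2.imwrite('pics/m7.png',np.hstack([cv2.resize(a['img'][190:290,270:390],None,fx=4,fy=4),cv2.resize(b['img'][190:290,245:325],None,fx=4,fy=4)])[:,:,::-1])
E
```

```text
rv [ 0.003 -0.    -0.001] d [-0.0004 -0.0002  0.0032] | 0.0 0.003
```

steer_hand([
  [[0,0,0,0,0,-0.03,0.045],[0,0,0,0,0,-0.06,0.045],[0,0,0,0,0,-0.06,0.045],[0,0,0,0,0,-0.06,0.045]],
], force=40)

```text
time_s: 12.8
tool_pos: [0.5, -0.0011, 0.1069]
tcp_rot: [0.0, 0.785, 0.619, 0.001]
ft_force: [0.2, 0.8, -1.9]
finger_gap: 0.0483
grip_force: 46.3
```

```bash
python3 - <<'E'
from h import *
go(-13.4,0,(.500,-.0014,.049),.054)
for n in('scene','top'):
    c=shot(n);h=cv2.cvtColor(c['img'],cv2.COLOR_RGB2HSV)
    m=cv2.inRange(h,(5,130,120),(18,255,255))
    k=cv2.connectedComponentsWithStats(m)
    for s,ce in list(zip(k[2],k[3]))[1:]:
        if 220<ce[0]<400 and 200<ce[1]<272 and s[4]>2: print(n,s,ce.round(1))
    # predicted pad centres, at rest and pressed
    y=np.array([np.cos(np.radians(-13.4)),np.sin(np.radians(-13.4)),0]);C=np.array([.5,-.0014,.049])
    for d in(.032,.026): print(d,proj(c,[C+d*y,C-d*y]).round(1).tolist())
    b=cv2.inRange(h,(100,120,60),(125,255,255));b[:, :240]=0;b[:,380:]=0;b[:200]=0;b[275:]=0
    ys,xs=np.nonzero(b);print(n,'blue',xs.min(),xs.max(),ys.min(),ys.max(),len(xs))
E
```

```text
rv [ 0.001 -0.    -0.001] d [-0.0003  0.0001  0.0039] | 0.0 0.004
scene [316 216 115 139 778] [399.6 271.7]
scene [322 231  10  19 128] [326.4 240.1]
scene [335 246   3  10  22] [335.7 249.9]
scene [337 257   7   4   7] [340.  258.7]
0.032 [[324.1, 233.5], [343.0, 249.2]]
0.026 [[325.9, 235.0], [341.2, 247.7]]
scene blue 247 357 209 267 800
0.032 [[289.2, 227.3], [280.9, 258.1]]
0.026 [[288.4, 230.2], [281.7, 255.2]]Traceback (most recent call last):
  File "<stdin>", line 13, in <module>
    return umr_minimum(a, axis, None, out, keepdims, initial, where)
ValueError: zero-size array to reduction operation minimum which has no identity
```

```bash
python3 - <<'E'
from h import *
def show(im,u0,u1,v0,v1):
    h=cv2.cvtColor(im,cv2.COLOR_RGB2HSV)
    for v in range(v0,v1,3):
        print(v,''.join('B' if 100<=H<=125 and S>120 else 'O' if 4<=H<=18 and S>185 and V>120 else 'w' if S<45 and V>150 else 'k' if V<60 else 'g' if S<60 else '.' for H,S,V in h[v,u0:u1:2]))
a=cv2.imread('pics/s0.png')[:,:,::-1];b=manip.camera('scene')['img']
show(a,296,370,216,285);show(b,296,370,216,285);print(b[232:250:4,326])
E
```

```text
216 .....................................
219 .....................................
222 .....................................
225 .....................gBBBB...........
228 ................O..BBBBBBBBB.........
231 ................BBBBBBBBBBBBBB.......
234 .............BBBBBBBBBBBBBBBBBBw.....
237 .........gBBBBBBBBBBBBBBBBBBBBB......
240 .......BBBBBBBBBBBBBBBBBBBBBBBB......
243 ......BBBBBBBBBBBBBBBBBB.O.BBBB......
246 ......BwBBBBBBBBBBBBB..OOOBBBBB......
249 ......Bw.wBBBBBBBBBB.OOOOOBBBBwww....
252 .....wBB..g.BBBBBBBBOOOOOOBBBgggg....
255 ..wwgwBBBg.gBBBBBBBBOOOOOBggBgggwww..
258 .wwwgggwBBBwBBBBBBBB.OO.wwwwwwwwwwwwg
261 ..gwwgggw.BBBBBBBBBBgwwwwwgggwwwwwg..
264 ....wwwgggwBBBBBBBBgwwwgggggwwwg.....
267 .....gwwggggwgwgB.wwgggggwwwg........
270 .......wwwggggggwwwwggwwwwg..........
273 .........wwggggwwwwwwww..............
276 ..........gwwwwwwwwwg................
279 ............wwwwwg...................
282 .............gwg.....................
216 .........kkkkkkkkkkkkkkkkggg.........
219 .........kkkkkkkkkkkkkkkkkgwg........
222 ............kkkkk.kkkkkkkkggwwgg.....
225 ....
[... 207 characters left out ...]
......BBBBBBOO.OOBBBkkkkkkkkkB......
243 ......BBBBBBBOOOOOBBBwgkkkkBBBB......
246 ......BwBBBBB.OOO.BBOggkkkBBBBB......
249 ......BggwBBB.O.BBB.OwgkkkBBBBggg....
252 .....gB.gggwBBBBBBB.OwkkkBBBBgggg....
255 ..wgggBBBwgwBBBBBBB...BBBB..Bgggwww..
258 .wggggggBBBwBBBBBBBBBB.Owwwwwwwwwwwwg
261 ..wwggggg.BBBBBBBBBB.wwwwwwwwwwwwwg..
264 ....wwgggggBBBBBBBBwwwwwwwwwwwwg.....
267 .....wwwgggwwgggBBggwwwwwgggg........
270 .......wwwgggwggggggwwwwwgg..........
273 ........gwwwggggggggggwg.............
276 ..........wwwwwwggggg................
279 ............wwwwww...................
282 .............gwg.....................
[[ 48  97 193]
 [221 116  56]
 [196 118  63]
 [221  88   0]
 [214  89  18]]
```

steer_hand([
  [[0,0,0,0,0,0,0.045],[0,0,0,0,0,0,0.045],[0,0,0,0,0,0,0.045]],
], force=30)

```text
time_s: 13.2
tool_pos: [0.5, -0.0011, 0.1068]
tcp_rot: [0.0, 0.785, 0.619, 0.0]
ft_force: [0.9, 0.3, -2.0]
finger_gap: 0.0485
grip_force: 46.3
```

steer_hand([
  [[0,0,0,0,0,-0.04,0.045],[0,0,0,0,0,-0.1,0.045],[0,0,0,0,0,-0.16,0.045],[0,0,0,0,0,-0.24,0.045],[0,0,0,0,0,-0.24,0.045]],
])

```text
time_s: 13.62
tool_pos: [0.5003, -0.0011, 0.1199]
tcp_rot: [0.001, 0.785, 0.619, 0.001]
ft_force: [0.5, 0.8, -2.6]
finger_gap: 0.0483
grip_force: 46.3
```

```bash
python3 - <<'E'
from h import *
def show(im,u0,u1,v0,v1):
    h=cv2.cvtColor(im,cv2.COLOR_RGB2HSV)
    for v in range(v0,v1,3):
        print(v,''.join('B' if 100<=H<=125 and S>120 else 'O' if 4<=H<=18 and S>185 and V>120 else 'w' if S<45 and V>150 else 'k' if V<60 else 'g' if S<60 else '.' for H,S,V in h[v,u0:u1:2]))
show(manip.camera('scene')['img'],296,370,207,273)
E
```

```text
207 .........k...kkkkkkkkkkkkkk.....ggggg
210 .........kkkkkkkkkkkkkkkkggg.......g.
213 .........kkkkkkkkkkkkkkkkkwwg........
216 ...........kkkkkkkkkkkkkkkggww.g.....
219 ............kkkk...kkkkBkkgggwwgg....
222 .............gkkk..kkkkkkgkkkkgk.....
225 .............kkkBBBkkkkkkkkkkggk.....
228 ............gBB.OO.BBkkBBkkkkkk......
231 ...........BBOOOwOBBBkkkkkkkkkkw.....
234 ........BBBBBOOg.OBBBkkkkkkkkkBg.....
237 ......BBBBBBBOOOOOBBBgkkkkkkBBB......
240 ......B.BBBBB.OOOOBB.ggkkkBBBBB......
243 ......BgwBBBB.OO.BB.OwgkkkBBBBB......
246 ......BgggwBBBBBBBB.Owkkk.BBBBB......
249 ......BB.ggwBBBBBBB.OwggBBBBBBggw....
252 .....gBBBBwwBBBBBBBBBBBB.BBgggggg....
255 ..wgggBBBBBBBBBBBBBBBOOOgggwggggwww..
258 .wwgggggBBBBBBBBBBBBO.gwwwwwwwwwwwwwg
261 ..wwggggg.BBBBBBBBBgwwwwwwwwwwwwwwg..
264 ....wwgggggBBBBBgggwwwwwwwwwgwwg.....
267 .....wwwgggwwgggggggwwwwwwggg........
270 .......wwwgggwgggggggwwwwgg..........
```

The cassette is unlatched and rising level, with its weight showing in the wrist force. Lifting the rest of the way slowly.

steer_hand([
  [[0,0,0,0,0,-0.1,0.045],[0,0,0,0,0,-0.3,0.045],[0,0,0,0,0,-0.54,0.045],[0,0,0,0,0,-0.82,0.045],[0,0,0,0,0,-1.1,0.045],[0,0,0,0,0,-1.36,0.045],[0,0,0,0,0,-1.58,0.045],[0,0,0,0,0,-1.72,0.045]],
])

```text
time_s: 14.33
tool_pos: [0.5001, -0.0011, 0.2067]
tcp_rot: [0.001, 0.785, 0.619, 0.001]
ft_force: [0.3, 0.6, -2.1]
finger_gap: 0.0479
grip_force: 46.3
```

steer_hand([
  [[0,0,0,0,0,0,0.045],[0,0,0,0,0,0,0.045],[0,0,0,0,0,0,0.045],[0,0,0,0,0,0,0.045]],
])

```text
time_s: 14.67
tool_pos: [0.4996, -0.001, 0.2041]
tcp_rot: [-0.0, 0.785, 0.619, 0.0]
ft_force: [-0.3, -0.4, -2.1]
finger_gap: 0.0485
grip_force: 46.3
```

```bash
python3 - <<'E'
from h import *
a=manip.camera('scene');b=manip.camera('top')
def show(im,u0,u1,v0,v1):
    h=cv2.cvtColor(im,cv2.COLOR_RGB2HSV)
    for v in range(v0,v1,3):
        print(v,''.join('B' if 100<=H<=125 and S>120 else 'O' if 4<=H<=18 and S>185 and V>120 else 'w' if S<45 and V>150 else 'k' if V<60 else 'g' if S<60 else '.' for H,S,V in h[v,u0:u1:2]))
show(a['img'],290,370,155,285)
# predicted rim corners at +0.1 if level
P=np.array([[.488,.0533],[.536,.042],[.512,-.0563],[.4645,-.0447]])
for z in(.164,.108): print(proj(a,np.c_[P,np.full(4,z)]).round(0).tolist())
# bystanders and cup vs the first top picture
t0=cv2.imread('pics/t0.png')[:,:,::-1]
for n,(u,v) in dict(stain=(284,135),can=(415,131),amber=(462,150),cup=(389,218)).items():
    print(n,np.abs(t0[v-16:v+16,u-16:u+16].astype(int)-b['img'][v-16:v+16,u-16:u+16]).mean().round(1))
E
```

```text
155 ............ggkkkkkkkkkkkkkkkkkkkkggg.gw
158 ...........kkkkkkkkkkkkkkkkkkkkkk.gg....
161 ...........kkkgkkkkkkkkkkkkkkkkkkgg.....
164 ...........kkgggkkkkkkkkkkkkkkkk........
167 ............kkkkkkkkkkkkkkkkkkk.........
170 ............kkkgkkkkkkkkkkkkkkkk........
173 ............kkg.kkkkkkkkkkkkkkgk........
176 ............kkkkkkkkkkkkkkkkkkwwg.......
179 .............kkkkkkkkkkkkkkkkkggww......
182 ..............kkkkkkkkkkkkkkkkkgggwwk...
185 .....g.........kkkkkk..kkk...kgkkgggk...
188 ................kkkkg..kkkkkkkkkkkgggwww
191 ................gkkkk.gkkkkkkkkkkkkkgwww
194 ................gkBBB.BBBkkBBkkkkkkkwwww
197 ...............gB.OOOOBBBkkBkkkkkkkBwwww
200 .............BBB.OOwwOBBBkkkkkkkkkkBwwww
203 .........wBBBBBB.OO.OOBBBgkkkkkkkBBBgggg
206 .........gBBBBBB.OOOOOBBBwgkkkB
[... 646 characters left out ...]
.......ggggggggggggggggggggggggwgg....
254 ......ggggggggggggggggggggggggggggggw...
257 ...gwwgggggggggggggggggggggwwwwwwwwwwww.
260 ....gwwwggggggggggggggggwwwwwwwwwwwwwwg.
263 ......wwwgggwgggggggggwwwwwwwwwwwwwg....
266 ........wwwgggwggwgggggwgwwgwgggg.......
269 .........gwwggggwgggggggwwwwwg..........
272 ...........wwwgggggggggggggg............
275 ............gwwwgwwwwgggg...............
278 ..............gwwwwwww..................
281 ................wwwg....................
284 ........................................
[[323.0, 212.0], [308.0, 200.0], [347.0, 184.0], [363.0, 195.0]]
[[323.0, 235.0], [308.0, 222.0], [346.0, 205.0], [361.0, 216.0]]
stain 7.8
can 7.0
amber 6.3
cup 16.6
```

Converted, -0.002 m is -0.04.

steer_hand([
  [[0,0,0,0,0,-0.04,0.045],[0,0,0,0,0,-0.04,0.045],[0,0,0,0,0,-0.04,0.045],[0,0,0,0,0,-0.04,0.045]],
])

```text
time_s: 15.1
tool_pos: [0.4999, -0.0011, 0.2069]
tcp_rot: [0.0, 0.785, 0.619, 0.001]
ft_force: [0.0, -0.3, -1.6]
finger_gap: 0.0487
grip_force: 46.3
```

```bash
python3 - <<'E'
from h import *
b=manip.camera('top')['img'];t0=cv2.imread('pics/t0.png')[:,:,::-1]
for n,(u,v) in dict(stain=(284,135),can=(415,131),amber=(462,150),cup=(389,218),ring=(355,159)).items():
    m=cv2.matchTemplate(np.ascontiguousarray(b[v-22:v+22,u-22:u+22]),np.ascontiguousarray(t0[v-15:v+15,u-15:u+15]),cv2.TM_CCOEFF_NORMED)
    _,s,_,l=cv2.minMaxLoc(m);print(n,round(s,3),l[0]-7,l[1]-7)
h=cv2.cvtColor(b[200:238,368:410],cv2.COLOR_RGB2HSV);print('bright cup floor',(h[:,:,2]>185).sum())
E
```

```text
stain 0.999 0 0
can 0.999 0 0
amber 0.999 0 0
cup 0.8 0 -1
ring 0.995 0 0
bright cup floor 1158
```

```bash
python3 -c "
from rig import manip
print(manip.job_done())"
```

```text
the job is handed in; nothing more can be done
None
```

I handed the job in at about 15 s. All three balls were seen in the cassette after the pour, the empty cup stands upright and released where it started, and the bottles and canister did not move. The cassette is held level by its pinched catches about 10 cm above the dock; the gripper hid the balls during the lift, and the fingers closed to 48 mm against the stated 52 mm, so the catches look fully pressed or slightly past that.

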